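# Free the label reel: park the sensor, feel out the spindle cap's thread

### The arm

A 7-joint arm with a two-finger parallel gripper is mounted at the origin on the work surface. World frame = base frame: x ahead of the robot, y to its left, z up, the work surface at z = 0. Lengths are in m, angles in degrees, forces in N, time in s.
With the tool pointing down it reaches from about 0.425 to 0.875 m from the base axis. Payload 4.7 kg.
Tool frame: the origin (TCP) lies at the centre of the arm's flange, where the gripper is bolted on; the fingertips stand 182 mm ahead of it and the grasp point (between the pads) lies 164 mm ahead of it; z points along the fingers, x is the direction in which the jaws open and shut, and the axes are right-handed (so a half turn about z gives the same grasp; the last joint's range is limited). The gripper opens to 87 mm and grips with 3 to 60 N. Pads are 19 mm wide; open, the fingers measure 117 mm over their backs; the gripper's body (75 mm by 190 mm) begins 51 mm behind the grasp point.
Start: joints at [-70.01, 18.392, -4.016, 83.108, 1.295, 78.541, -3.26], TCP at [0.214, 0.614, 0.405] pointing down, gripper open.
Joint ranges: [-163.93, 163.93], [-17.29, 119.83], [-79.2, 71.16], [3.27, 140.29], [-89.18, 269.18], [5.43, 117.66], [-154.24, 154.24]. Speed limits (degrees/s): [147.25, 147.25, 180, 180, 180, 180, 180].

### API

Orientations are given as [roll, pitch, yaw] about the fixed x, y, z axes, in that order (R = Rz(yaw) Ry(pitch) Rx(roll)).
In Python, from cell import env gives the robot as it stands. The module is installed in compiled form; this text tells all that it offers.
- The arm moves only by the tool carry_out, never from a script. Its argument "increments" is a list of rows, each a list of 5 numbers: the shift along the world's x, y, z in m, then the turn about the world's z in degrees, then the gripper's target within -1 to 1 (shut at 1, half-way at 0, fully open at -1). In form: [[dx, dy, dz, spin, jaw], ...]. A call has 1 to 20 rows; each row is the pose to reach, as a shift and turn from the pose commanded when the call began; what a row does not reach only later rows make up. A row lasts 1/10 s, in which the tool goes at most 50 mm and 8.59 degrees, less where a joint would pass 70% of its speed; a pose out of reach is approached as far as the arm can. A call with a gripper value outside its range is refused whole. The fingers move at their own pace and stop on an object; "grip_force" is the grip in N (left out, the last holds). Time passes only in rows, so rows that repeat a pose let the fingers close. It gives the time, the measured TCP pose, the force and the opening at its end, in the units of the state.
- env.get_obs(): the state, without advancing time (a new reading comes with each control period).
- env.read_camera(name): name is "scene" or "top" or "wrist"; returns (picture, depth): 420x560x3 uint8, red, green, blue; 420x560 float32, m along the optical axis (not along the pixel's ray), 0 where there is no reading.
- env.get_calibration(name): a dict with "K" (3x3 intrinsics, pixels), "camera_from_world" (4x4, takes a point from world to camera coordinates); the wrist camera has in their place "T_tool_cam" (4x4, takes a point from camera to tool coordinates, whose origin is the TCP and whose axes are the tool frame's). Camera axes: x right, y down, z forward; pixel columns grow to the right and rows downward; lengths in m; the calibration is good to about 2 mm. A picture is of the moment at which its call begins: read the wrist's pose just before it. get_calibration takes no time and is no camera call.
- env.sign_off(): hands the job in, once; it reports no verdict.
The state is a dict: "time_s": time; "qpos": joint angles; "joint_velocities": joint speeds; "effort": joint torques, N m; "tool_pos": TCP position; "tool_rot": TCP orientation; "force": force on the tool from outside, world axes, zero at the start; "wrist_torque": the same for the moment, N m; "grip_width": finger opening in m.
Only numpy, scipy, OpenCV 4.12 (cv2) and the standard library are available. Lean on these libraries where they do the work, as an engineer would, in place of code of your own. Each camera call takes 0.05 s, during which the arm holds its last target.

### The job

The label roll on the labeller is due for a change: first slide the low-label sensor back along its rail, away from the reel, right up to its park stop, then unscrew the blue cap from the spindle that carries the big white label roll. The two spindles are threaded opposite ways and nobody marked which is which, so feel which way this one gives (about a quarter turn frees it), and lift it straight up. Finish holding the cap still in the gripper, clear above the spindle's tip, with the sensor still parked; leave the roll on its spindle and do not disturb the other spindle's cap.

Things in the scene. Friction and masses are not known exactly. Their poses are not given: they have to be found in the camera images.
- spindle_a: one upright steel spindle, fixed. Origin: on its axis, on the deck, 30 mm above the bench; tip 97 mm above it. Both look alike but have opposite thread hands. From home the cap gives one way only: 60 to 130 degrees frees it (it rises 2 mm on the way; next stop near 140), then it lifts straight off. The other way it stops within about 6 degrees. Which way cannot be seen
- spindle_b: the other upright steel spindle, fixed. Origin: on its axis, on the deck, 30 mm above the bench; tip 97 mm above it. Both look alike but have opposite thread hands. From home the cap gives one way only: 60 to 130 degrees frees it (it rises 2 mm on the way; next stop near 140), then it lifts straight off. The other way it stops within about 6 degrees. Which way cannot be seen
- cap_a: one blue spindle cap (fits the spindle of its letter). Origin: centre of its underside, z up. Flange 68 mm across to z = 8 mm, round body 56 mm across to z = 32 mm, on it the wing to turn it by: an upright bar 54 mm long (along x), 18 mm thick (along y), z = 31 to 70 mm. Hollow below, bore 48 mm, 26 mm deep; 0.1 to 0.17 kg. Screwed home its x lies along the spindle's x, its underside 71 mm above the spindle's origin
- cap_b: the other blue spindle cap (fits the spindle of its letter). Origin: centre of its underside, z up. Flange 68 mm across to z = 8 mm, round body 56 mm across to z = 32 mm, on it the wing to turn it by: an upright bar 54 mm long (along x), 18 mm thick (along y), z = 31 to 70 mm. Hollow below, bore 48 mm, 26 mm deep; 0.1 to 0.17 kg. Screwed home its x lies along the spindle's x, its underside 71 mm above the spindle's origin
- label_roll: big white label roll, 150 mm across, 60 mm high, loose on the spindle to be opened (its side changes; a like spare lies on the bench, off the deck). Origin: centre of its underside; its top is 1 mm under the cap's flange
- liner_roll: small tan roll of waste liner, 96 mm across, 60 mm high, on the other spindle, whose cap is to be left alone. Origin: centre of its underside
- supply: fixed reel plate, 160 mm across, under the label roll, with the stand of the sensor's rail. Origin: centre of its underside, on the spindle's axis, 30 mm above the bench. Its x axis points along the rail, away from the reel; the rail is 30 mm wide, its top 95 mm above the origin
- carriage (a joint): position of the low-label sensor's carriage along its rail, in m: 0 nearest the spindle, 0.070 at the black rubber park stop. It stays where it is left; friction about 2 N
- sensor_grip (a point): middle of the carriage's orange hand grip: block 32 mm along the rail, 22 mm across, its top 16 mm above this point, the saddle it stands on 24 mm below. x points along the rail to the park stop, z up. Lies 99 mm plus the joint value from the spindle's axis. The steel sensor (18 mm thick, top 18 mm above this point) stands 55 mm nearer the spindle

How it is judged:
By the outcome, as a careful person would: the job done as asked, in the order asked, and still so for the second after the job is handed in, while the arm keeps its last pose, push and grip.
It also fails if it takes over 54 s, if anything falls off the work surface, if the arm or the gripper's body presses on something with over 40 N, if the wrist force passes 120 N, or if a joint passes its speed limit or range.

## Working session

There is one attempt and no reset: what is moved stays moved. The work goes in short steps, Python scripts to look and compute and a tool call to move; the robot and the scene stay as the last step left them, time stands still between calls to the robot, and variables do not carry over. Pictures are saved under pics/ and viewed, and the job is handed in when it is done.

Besides the shell and the picture viewer there is one more tool, called after ">>>" as a command line: name --pt "numbers of a row" for each row, then --argument value for the rest. carry_out: Moves the arm, as the interface text tells. Its arguments: {"type":"object","properties":{"increments":{"type":"array"},"grip_force":{"type":"number"}},"required":["increments"]}

```bash
mkdir -p pics; cat > h.py <<'E'
import numpy as np, cv2
from cell import env
def grab(name,tag):
    o=env.get_obs(); im,d=env.read_camera(name); cv2.imwrite(f'pics/{tag}.png',im[:,:,::-1]); np.savez(f'pics/{tag}.npz',im=im,d=d,pos=o['tool_pos'],rot=o['tool_rot']); return o,im,d
E
python3 - <<'E'
from h import *
for n in ['scene','top','wrist']:
    o,im,d=grab(n,n+'0'); print(n,env.get_calibration(n))
print(o)
E
```

```text
scene {'K': array([[379.10288721,   0.        , 278.00652104],
       [  0.        , 379.10288721, 216.55741913],
       [  0.        ,   0.        ,   1.        ]]), 'camera_from_world': array([[ 0.7977203 ,  0.60294637,  0.00989946, -0.42300252],
       [ 0.51787023, -0.67656611, -0.52351573, -0.18795128],
       [-0.30895427,  0.42274576, -0.8519585 ,  0.9133934 ],
       [ 0.        ,  0.        ,  0.        ,  1.        ]])}
top {'K': array([[469.17239269,   0.        , 278.61921333],
       [  0.        , 469.17239269, 205.75249381],
       [  0.        ,   0.        ,   1.        ]]), 'camera_from_world': array([[-0.00958355, -0.99991573, -0.0087574 ,  0.02825842],
       [-0.99798065,  0.01011421, -0.0627082 ,  0.54265181],
       [ 0.06279149,  0.00813875, -0.99799348,  0.83694792],
       [ 0.        ,  0.        ,  0.        ,  1.        ]])}
wrist {'K': array([[374.74473423,   0.        , 280.27463349],
       [  0.        , 374.74473423, 205.34428442],
       [  0.        ,   0.        ,   1.        ]]), 'T_tool_cam': array([[ 9.99999804e-01, -3.37501046e-04, -5.27953619
[... 276 characters left out ...]
0000e+00]])}
{'time_s': 0.1, 'qpos': array([-70.0095466 ,  18.43357786,  -4.01575643,  83.16901364,
         1.29345928,  78.54132646,  -3.26061503]), 'joint_velocities': array([ 0.03609894, -0.01591768,  0.00769088, -0.18949523,  0.01376983,
       -0.03245944,  0.00515427]), 'effort': array([-2.10900826e-04, -4.92575383e+01, -4.05522035e-01, -3.13397527e+01,
       -6.40920061e-02,  3.96713137e-02,  7.79858942e-05]), 'tool_pos': array([0.2135369 , 0.61371859, 0.40377498]), 'tool_rot': array([1.79996014e+02, 9.87683805e-02, 7.08184531e+01]), 'force': array([-0.09781617, -0.50939069, -0.97405494]), 'wrist_torque': array([0.01954021, 0.02386362, 0.01541003]), 'grip_width': 0.0870536022210635}
```

View pics/scene0.png

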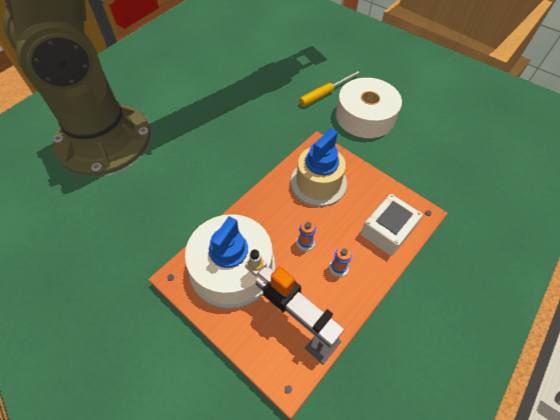

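View pics/top0.png

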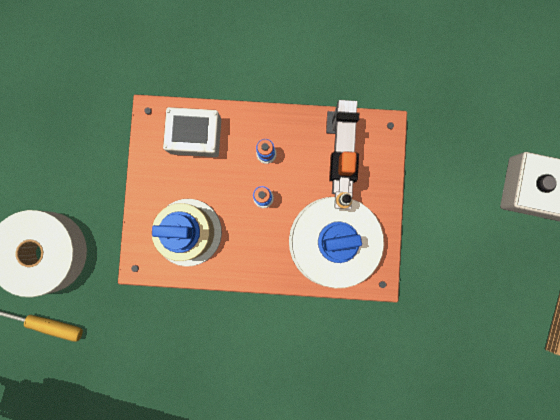

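View pics/wrist0.png

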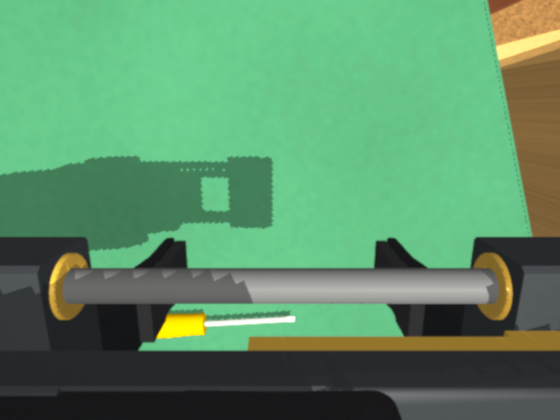

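The label roll with its cap is at top-view px (340,242). The orange grip is at (347,163) and the black stop at about (346,117). The liner roll and its cap are on the left at (180,232). Next I measure positions from both fixed views.

```bash
cat >> h.py <<'E'
def cloud(name,tag):
    z=np.load(f'pics/{tag}.npz'); c=env.get_calibration(name); K=c['K']; d=z['d']
    v,u=np.mgrid[:d.shape[0],:d.shape[1]]
    p=np.stack([(u-K[0,2])/K[0,0]*d,(v-K[1,2])/K[1,1]*d,d],-1)
    if name=='wrist':
        from scipy.spatial.transform import Rotation as R
        T=c['T_tool_cam']; p=p@T[:3,:3].T+T[:3,3]
        return z['im'],p@R.from_euler('xyz',z['rot'],degrees=True).as_matrix().T+z['pos'],d
    M=np.linalg.inv(c['camera_from_world']); return z['im'],p@M[:3,:3].T+M[:3,3],d
E
python3 - <<'E'
from h import *
for n in ['scene','top']:
    im,P,d=cloud(n,n+'0'); hsv=cv2.cvtColor(im,cv2.COLOR_RGB2HSV); H,S,V=[hsv[...,i].astype(int) for i in range(3)]
    ok=d>0
    print(n)
    blue=(H>100)&(H<130)&(S>120)&ok
    # label cap wing top
    for nm,box in [('label',(0.2,0.9,-0.3,0.0)),('liner',(0.2,0.9,0.05,0.5))]:
        m=blue&(P[...,0]>box[0])&(P[...,0]<box[1])&(P[...,1]>box[2])&(P[...,1]<box[3])&(P[...,2]>.09)
        q=P[m]
        if len(q)<20: print(nm,len(q));continue
        zt=np.percentile(q[:,2],97); t=q[q[:,2]>zt-.006]
        (c,wh,a)=cv2.minAreaRect((t[:,:2]*1000).astype(np.float32))
        ev=np.linalg.eigh(np.cov(t[:,:2].T))[1][:,1]
        print(nm,'cap n',len(q),'ztop',zt,'wing c',c,wh,a,'mean',t.mean(0),'ang',np.degrees(np.arctan2(ev[1],ev[0])))
        f=q[(q[:,2]<zt-.03)]; print('  flange/body bbox',f.min(0),f.max(0))
    m=ok&(H<14)&(S>150)&(P[...,2]>.08); q=P[m]; 
    zt=np.percentile(q[:,2],95); t=q[q[:,2]>zt-.005]
    print('orange',len(q),zt,t.mean(0),cv2.minAreaRect((t[:,:2]*1000).astype(np.float32)))
    w=ok&(S<60)&(V>150)&(P[...,2]>.06)&(P[...,1]<0)&(P[...,1]>-.3); q=P[w]; 
    r=q[(abs(q[:,2]-.1)<.015)&(q[:,0]<.58)]; print('roll top z',np.median(r[:,2]) if len(r) else None)
    if len(r): print(cv2.minEnclosingCircle((r[:,:2]*1000).astype(np.float32)))
    r=q[(q[:,2]>.115)&(q[:,2]<.135)&(q[:,0]>.58)]
    if len(r): print('rail',np.median(r,0),cv2.minAreaRect((r[:,:2]*1000).astype(np.float32)))
    k=ok&(V<45)&(P[...,2]>.115)&(P[...,1]<0)&(P[...,1]>-.3)&(P[...,0]>.5); q=P[k]
    for x0 in np.arange(.5,.85,.01):
        s=q[(q[:,0]>=x0)&(q[:,0]<x0+.01)]
        if len(s)>3: print(round(x0,2),len(s),s.mean(0).round(4),s[:,2].max().round(3))
E
```

```text
scene
label cap n 1324 ztop 0.17141317436190107 wing c (479.3983154296875, -74.63150787353516) (17.990896224975586, 51.98384094238281) 7.543894290924072 mean [ 0.48037973 -0.07608505  0.16985865] ang 98.32846154315006
  flange/body bbox [ 0.45161157 -0.10681204  0.10403837] [ 0.51173772 -0.0446578   0.14133908]
liner cap n 1047 ztop 0.17135465697192534 wing c (498.0114440917969, 185.437744140625) (54.61932373046875, 18.611522674560547) 86.60694122314453 mean [0.49946656 0.18316995 0.16991255] ang 86.8680804112261
  flange/body bbox [0.4654367  0.15210847 0.10150844] [0.53105024 0.2087775  0.14114006]
orange 527 0.17522561500056114 [ 0.60173354 -0.08764367  0.17419924] ((599.1087646484375, -82.54776000976562), (22.10462188720703, 31.37275505065918), 86.29713439941406)
roll top z 0.09751559554385819
((478.3306884765625, -73.80033874511719), 75.13724517822266)
rail [ 0.65795237 -0.08823047  0.12452552] ((663.2195434570312, -88.01150512695312), (30.327930450439453, 86.52742767333984), 86.29923248291016)
0.54 22 [ 0.5443 -0.0822  0.1771] 0.18
0.57 14 [ 0.5783 -0.0995  0.1306] 0.137
0.58 6
[... 942 characters left out ...]
666901] ((597.2432250976562, -82.35054016113281), (21.167739868164062, 30.340335845947266), 89.13753509521484)
roll top z 0.09807488247411955
((478.1069030761719, -73.98735046386719), 74.9702377319336)
rail [ 0.65521797 -0.0869523   0.12517469] ((663.0498046875, -87.55689239501953), (29.822818756103516, 85.79905700683594), 85.90218353271484)
0.53 8 [ 0.5387 -0.0791  0.1791] 0.182
0.54 30 [ 0.5437 -0.0795  0.1785] 0.181
0.57 49 [ 0.5778 -0.0826  0.1346] 0.139
0.58 77 [ 0.584  -0.0794  0.1366] 0.14
0.59 41 [ 0.5948 -0.0749  0.1364] 0.14
0.6 43 [ 0.6053 -0.0718  0.1361] 0.141
0.61 49 [ 0.6144 -0.0736  0.1361] 0.141
0.66 13 [ 0.6697 -0.0985  0.1359] 0.144
0.67 146 [ 0.6742 -0.0861  0.1412] 0.146
```

Measurements from the two views:

| Item | Value |
|---|---|
| Label spindle axis | (0.478, −0.074) |
| Wing angle | 98.3° |
| Wing top height | 0.172 |
| Orange grip centre | (0.598, −0.0825) |
| Orange grip top height | 0.176 |
| Rail direction | about −4° |
| Carriage position | about 0.02, so about 50 mm to go |

Next I move above the grip with the jaws across the rail (yaw 86).

>>> carry_out --pt "0.019 -0.035 0 1 -1" --pt "0.042 -0.076 0 3 -1" --pt "0.065 -0.118 0 6 -1" --pt "0.088 -0.16 0 9 -1" --pt "0.111 -0.202 0 12 -1" --pt "0.134 -0.244 0 15 -1" --pt "0.157 -0.286 0 15 -1" --pt "0.18 -0.328 0 15 -1" --pt "0.203 -0.37 0 15 -1" --pt "0.226 -0.412 0 15 -1" --pt "0.249 -0.454 0 15 -1" --pt "0.272 -0.496 0 15 -1" --pt "0.295 -0.538 0 15 -1" --pt "0.318 -0.58 0 15 -1" --pt "0.341 -0.622 0 15 -1" --pt "0.36 -0.656 0 15 -1" --pt "0.374 -0.68 0 15 -1" --pt "0.384 -0.696 0 15 -1" --pt "0.384 -0.696 0 15 -1" --pt "0.384 -0.696 0 15 -1"

```text
time_s: 2.15
tool_pos: [0.5974, -0.0818, 0.4043]
tool_rot: [-179.9, -0.0, 85.8]
force: [-0.3, 0.1, -0.6]
grip_width: 0.087
```

```bash
python3 - <<'E'
from h import *
o,im,d=grab('wrist','wrist1'); print(o['time_s'],o['tool_pos'],o['tool_rot'],o['qpos'],o['force'])
im,P,d=cloud('wrist','wrist1'); hsv=cv2.cvtColor(im,cv2.COLOR_RGB2HSV); H,S,V=[hsv[...,i].astype(int) for i in range(3)]
m=(d>0)&(H<14)&(S>150)&(P[...,2]>.08); q=P[m]
if len(q):
    zt=np.percentile(q[:,2],95); t=q[q[:,2]>zt-.005]
    print('orange',len(q),zt,t.mean(0),cv2.minAreaRect((t[:,:2]*1000).astype(np.float32)))
E
```

```text
2.15 [ 0.59742059 -0.08182568  0.40425866] [-1.79930288e+02 -2.27098157e-02  8.57926966e+01] [-21.97402588  13.76923709  32.38556016  91.30596337  -7.52877968
  77.18219761  97.1420273 ] [-0.2542315   0.13342906 -0.63846768]
orange 2787 0.30301157197456074 [ 0.56522962 -0.06846686  0.3036547 ] ((565.1160888671875, -68.90384674072266), (64.38999938964844, 1.3411821126937866), 85.71800994873047)
```

View pics/wrist1.png

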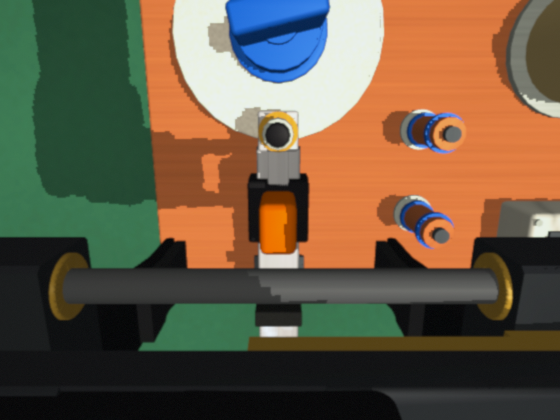

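The wrist view shows the grip at about (278,222), aligned with and centred between the jaws. The sensor is at (278,133). I'll refine the grip and cap positions from this view.

```bash
python3 - <<'E'
from h import *
im,P,d=cloud('wrist','wrist1'); hsv=cv2.cvtColor(im,cv2.COLOR_RGB2HSV); H,S,V=[hsv[...,i].astype(int) for i in range(3)]
m=(d>0)&(H<16)&(S>150)&(P[...,2]>.15)&(P[...,2]<.2); q=P[m]
print(len(q))
zt=np.percentile(q[:,2],95); t=q[q[:,2]>zt-.005]
print('orange',zt,t.mean(0),cv2.minAreaRect((t[:,:2]*1000).astype(np.float32)))
b=(d>0)&(H>100)&(H<130)&(S>120)&(P[...,2]>.16)&(P[...,2]<.2); t=P[b]; print('wing (partial?)',t.mean(0),cv2.minAreaRect((t[:,:2]*1000).astype(np.float32)))
E
```

```text
1946
orange 0.17656392516229938 [ 0.59628091 -0.08381785  0.17518368] ((596.703857421875, -83.76725769042969), (21.693452835083008, 30.346628189086914), 86.58087921142578)
wing (partial?) [ 0.48125149 -0.07838505  0.16901639] ((482.95318603515625, -75.56255340576172), (53.228492736816406, 17.25912857055664), 85.53595733642578)
```

>>> carry_out --pt "0 -0.001 -0.02 0 -1" --pt "0 -0.001 -0.045 0 -1" --pt "0 -0.001 -0.065 0 -1" --pt "0 -0.001 -0.075 0 -1" --pt "0 -0.001 -0.075 0 0" --pt "0 -0.001 -0.075 0 1" --pt "0 -0.001 -0.075 0 1" --pt "0 -0.001 -0.075 0 1" --pt "0 -0.001 -0.075 0 1" --pt "0 -0.001 -0.075 0 1" --pt "0 -0.001 -0.075 0 1" --grip_force 20

```text
time_s: 3.3
tool_pos: [0.5976, -0.0831, 0.3299]
tool_rot: [180.0, -0.0, 85.8]
force: [-0.8, -0.1, -0.1]
grip_width: 0.039
```

>>> carry_out --pt "0 0 0 0 1" --pt "0 0 0 0 1" --pt "0 0 0 0 1" --pt "0 0 0 0 1" --pt "0 0 0 0 1"

```text
time_s: 3.8
tool_pos: [0.5976, -0.0833, 0.3297]
tool_rot: [180.0, 0.0, 85.8]
force: [-0.1, -0.6, 1.0]
grip_width: 0.0223
```

Gripped at 22 mm. I'll slide along the rail direction (cos, sin of −4°), slowly near the stop.

>>> carry_out --pt "0.004 -0.0003 0 0 1" --pt "0.01 -0.0007 0 0 1" --pt "0.016 -0.0011 0 0 1" --pt "0.022 -0.0015 0 0 1" --pt "0.028 -0.002 0 0 1" --pt "0.034 -0.0024 0 0 1" --pt "0.039 -0.0027 0 0 1" --pt "0.042 -0.0029 0 0 1" --pt "0.044 -0.0031 0 0 1" --pt "0.045 -0.0031 0 0 1" --pt "0.045 -0.0031 0 0 1"

```text
time_s: 4.9
tool_pos: [0.6427, -0.0866, 0.3298]
tool_rot: [180.0, 0.0, 85.8]
force: [-0.8, -3.8, 0.4]
grip_width: 0.0215
```

>>> carry_out --pt "0.001 -0.0001 0 0 1" --pt "0.002 -0.0001 0 0 1" --pt "0.003 -0.0002 0 0 1" --pt "0.003 -0.0002 0 0 1"

```text
time_s: 5.3
tool_pos: [0.6456, -0.0867, 0.3298]
tool_rot: [180.0, 0.0, 85.8]
force: [-2.0, -4.9, 1.6]
grip_width: 0.0216
```

>>> carry_out --pt "0.001 -0.0001 0 0 1" --pt "0.002 -0.0001 0 0 1" --pt "0.002 -0.0001 0 0 1"

```text
time_s: 5.6
tool_pos: [0.6466, -0.0869, 0.3297]
tool_rot: [-179.8, 0.0, 85.8]
force: [-6.8, -3.6, 3.9]
grip_width: 0.0216
```

>>> carry_out --pt "0.001 -0.0001 0 0 1" --pt "0.002 -0.0001 0 0 1" --pt "0.002 -0.0001 0 0 1"

```text
time_s: 5.9
tool_pos: [0.6474, -0.0871, 0.3297]
tool_rot: [-179.5, -0.0, 85.8]
force: [-13.4, -3.2, 7.8]
grip_width: 0.022
```

Force rises against the stop. Opening, then lifting.

>>> carry_out --pt "0 0 0 0 0" --pt "0 0 0 0 -1" --pt "0 0 0 0 -1" --pt "0 0 0 0 -1" --pt "0 0 0.01 0 -1" --pt "0 0 0.04 0 -1" --pt "0 0 0.075 0 -1" --pt "0 0 0.08 0 -1" --pt "0 0 0.08 0 -1"

```text
time_s: 6.8
tool_pos: [0.65, -0.0867, 0.4121]
tool_rot: [179.8, -0.0, 85.8]
force: [-0.3, 0.4, -0.7]
grip_width: 0.0837
```

```bash
python3 - <<'E'
from h import *
o,im,d=grab('wrist','wrist2'); print(o['time_s'],o['tool_pos'],o['tool_rot'],o['qpos'])
grab('scene','scene2')
for n in ['wrist','scene']:
    im,P,d=cloud(n,n+'2'); hsv=cv2.cvtColor(im,cv2.COLOR_RGB2HSV); H,S,V=[hsv[...,i].astype(int) for i in range(3)]
    m=(d>0)&(H<16)&(S>150)&(P[...,2]>.15)&(P[...,2]<.2); q=P[m]
    if len(q)<10: continue
    zt=np.percentile(q[:,2],95); t=q[q[:,2]>zt-.005]
    print(n,'orange',zt,t.mean(0),cv2.minAreaRect((t[:,:2]*1000).astype(np.float32)))
E
```

```text
6.8 [ 0.64998517 -0.08674131  0.41212035] [ 1.79766514e+02 -2.78079415e-02  8.58216741e+01] [-19.23756145  20.49321583  32.1574497   82.84904755 -10.97971961
  79.5509793   99.05005044]
wrist orange 0.1765967575994049 [ 0.64460525 -0.08725203  0.17526246] ((645.1248779296875, -87.41773986816406), (21.533769607543945, 31.1401309967041), 86.44053649902344)
scene orange 0.1778089317872995 [ 0.65436459 -0.08064606  0.17628769] ((654.30908203125, -80.32856750488281), (2.5204226970672607, 8.022979736328125), 9.066373825073242)
```

View pics/scene2.png

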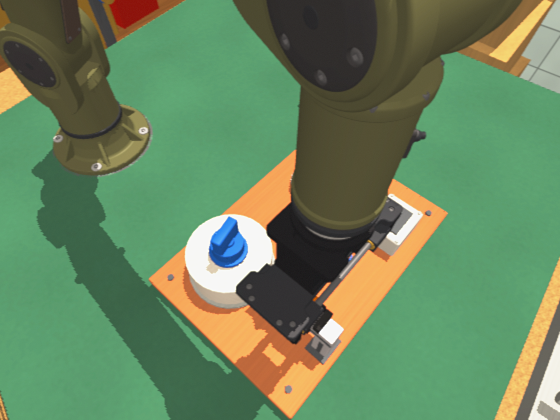

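View pics/wrist2.png

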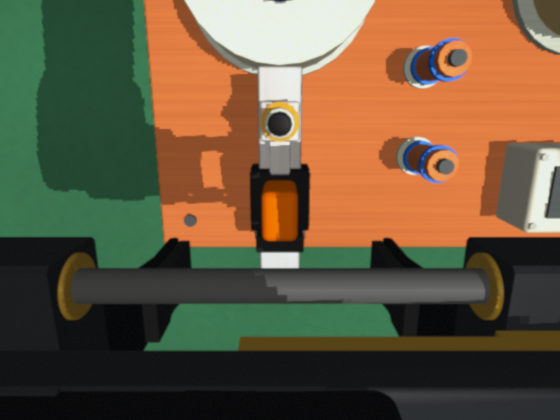

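Sensor parked by force and wrist view (grip moved ~48.5–50 mm). I'll recheck it from the top later. Next, move over the label-roll cap and turn the jaws across the wing (yaw 8.3°).

>>> carry_out --pt "-0.01 0.001 0 -8 -1" --pt "-0.03 0.002 0 -16 -1" --pt "-0.055 0.004 0 -24 -1" --pt "-0.08 0.006 0 -32 -1" --pt "-0.105 0.008 0 -40 -1" --pt "-0.13 0.01 0 -48 -1" --pt "-0.15 0.012 0 -56 -1" --pt "-0.165 0.0127 0 -64 -1" --pt "-0.172 0.0127 0 -72 -1" --pt "-0.172 0.0127 0 -77.5 -1" --pt "-0.172 0.0127 0 -77.5 -1" --pt "-0.172 0.0127 0 -77.5 -1"

```text
time_s: 8.1
tool_pos: [0.4774, -0.0737, 0.409]
tool_rot: [180.0, 0.1, 8.5]
force: [-0.2, -0.2, 0.7]
grip_width: 0.0872
```

```bash
python3 - <<'E'
from h import *
o,im,d=grab('wrist','wrist3'); print(o['time_s'],o['tool_pos'],o['tool_rot'],o['qpos'])
grab('top','top3')
for n in ['wrist','top']:
    im,P,d=cloud(n,n+'3'); hsv=cv2.cvtColor(im,cv2.COLOR_RGB2HSV); H,S,V=[hsv[...,i].astype(int) for i in range(3)]
    m=(d>0)&(H<16)&(S>150)&(P[...,2]>.15)&(P[...,2]<.2); q=P[m]
    if len(q)>10:
        zt=np.percentile(q[:,2],95); t=q[q[:,2]>zt-.005]
        print(n,'orange',zt,t.mean(0),cv2.minAreaRect((t[:,:2]*1000).astype(np.float32)))
    b=(d>0)&(H>100)&(H<130)&(S>120)&(P[...,2]>.16)&(P[...,2]<.2)&(P[...,1]<0); t=P[b]; 
    if len(t)>10: print('wing',len(t),t.mean(0),cv2.minAreaRect((t[:,:2]*1000).astype(np.float32)))
E
```

```text
8.1 [ 0.47740181 -0.07369148  0.40895876] [1.79996156e+02 8.57880867e-02 8.46644507e+00] [-31.99361026  -3.97877813  36.34107988 106.77675173   2.44662813
  76.52472026  12.17406478]
wing 2377 [ 0.47689542 -0.0724475   0.16943088] ((477.0469970703125, -74.04318237304688), (17.499059677124023, 52.35462188720703), 8.836682319641113)
top orange 0.178554994154447 [ 0.64584542 -0.08560911  0.17674226] ((646.1494140625, -85.97200012207031), (20.94472885131836, 31.66510581970215), 86.78684997558594)
wing 58 [ 0.47473503 -0.05020849  0.1702946 ] ((474.7751770019531, -50.18090057373047), (16.835783004760742, 6.491586208343506), 7.125967502593994)
```

View pics/wrist3.png

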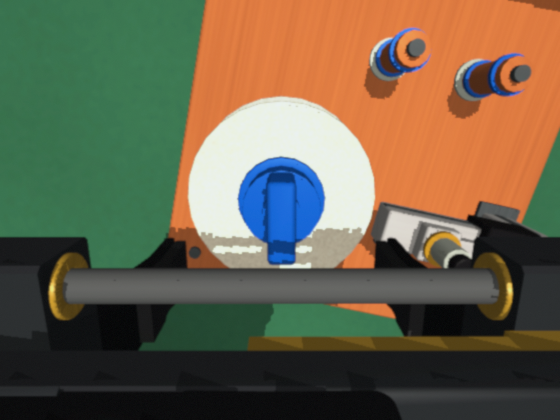

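View pics/top3.png

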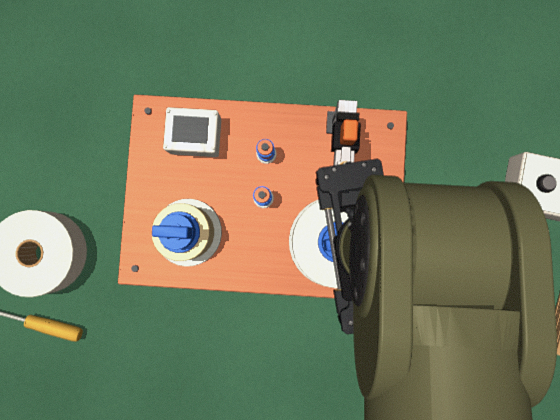

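```bash
python3 -c "
import cv2;a=cv2.imread('pics/top3.png')[90:200,310:390];b=cv2.imread('pics/top0.png')[90:200,310:390];cv2.imwrite('pics/crop3.png',cv2.resize(cv2.hconcat([b,a]),None,fx=5,fy=5,interpolation=2))"
```

```text
(no output)
```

View pics/crop3.png

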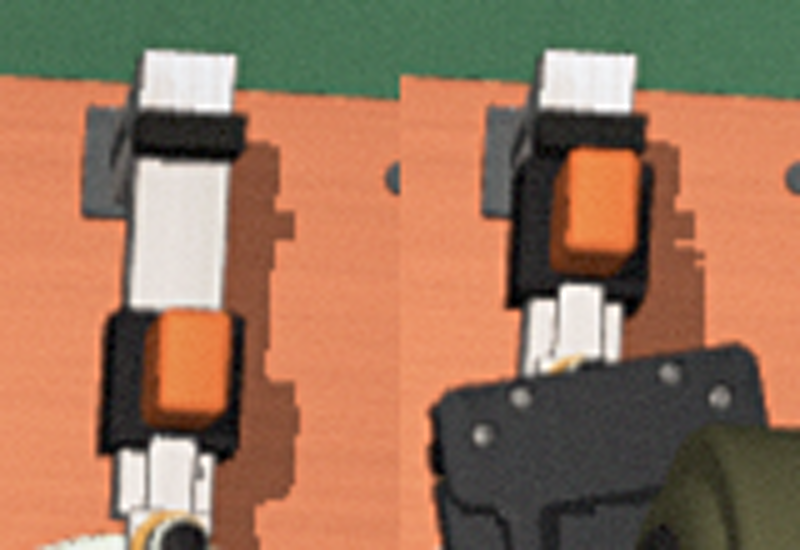

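The carriage's black saddle now touches the black stop at about (590,150) in the crop, with no white rail visible between them. Descend on the wing and grip.

>>> carry_out --pt "0 0 -0.02 0 -1" --pt "0 0 -0.05 0 -1" --pt "0 0 -0.075 0 -1" --pt "0 0 -0.086 0 -1" --pt "0 0 -0.087 0 0" --pt "0 0 -0.087 0 1" --pt "0 0 -0.087 0 1" --pt "0 0 -0.087 0 1" --pt "0 0 -0.087 0 1" --pt "0 0 -0.087 0 1" --pt "0 0 -0.087 0 1" --pt "0 0 -0.087 0 1" --pt "0 0 -0.087 0 1" --pt "0 0 -0.087 0 1" --pt "0 0 -0.087 0 1" --pt "0 0 -0.087 0 1" --pt "0 0 -0.087 0 1" --grip_force 30

```text
time_s: 9.9
tool_pos: [0.4776, -0.0739, 0.3228]
tool_rot: [180.0, 0.0, 8.3]
force: [-0.6, 0.1, 0.3]
grip_width: 0.018
```

```bash
python3 - <<'E'
from h import *
o=env.get_obs(); print(o['wrist_torque'],o['force'],o['tool_rot'],o['tool_pos'],o['qpos'][6],o['grip_width'])
E
```

```text
[-0.08275113  0.09290841 -0.04839221] [-0.56194012  0.1037276   0.27770709] [1.79999449e+02 4.33887915e-03 8.31983217e+00] [ 0.47756734 -0.07387534  0.32275446] 14.74150746869032 0.017955379602572822
```

Gripped at 18 mm with almost no side force. I'll feel the counter-clockwise direction first, in small steps.

>>> carry_out --pt "0 0 0 1.5 1" --pt "0 0 0 3 1" --pt "0 0 0 4.5 1" --pt "0 0 0 6 1" --pt "0 0 0 6 1"

```text
time_s: 10.4
tool_pos: [0.4775, -0.074, 0.3228]
tool_rot: [-180.0, 0.0, 14.4]
force: [-0.4, -0.3, 0.7]
grip_width: 0.0176
```

```bash
python3 - <<'E'
from h import *
o=env.get_obs(); print(o['wrist_torque'],o['force'],o['tool_rot'],o['tool_pos'],o['qpos'][6],o['grip_width'])
E
```

```text
[-0.06302191  0.11088543 -0.1472182 ] [-0.36284875 -0.33400665  0.68422625] [-1.79995636e+02  3.37094663e-03  1.43510718e+01] [ 0.4775381  -0.07396721  0.32276181] 20.785719637978694 0.017647406838013878
```

>>> carry_out --pt "0 0 0 1 1" --pt "0 0 0 2 1" --pt "0 0 0 3 1" --pt "0 0 0 3 1"

```text
time_s: 10.8
tool_pos: [0.4775, -0.074, 0.3228]
tool_rot: [-180.0, -0.0, 17.3]
force: [-0.4, -0.3, -0.3]
grip_width: 0.0175
```

```bash
python3 - <<'E'
from h import *
o=env.get_obs(); print(o['wrist_torque'],o['force'],o['tool_rot'],o['tool_pos'],o['qpos'][6],o['grip_width'])
E
```

```text
[-0.02378706  0.27133922 -0.66561452] [-0.371837   -0.29101371 -0.25914   ] [-1.79982381e+02 -1.89252625e-03  1.72935543e+01] [ 0.47751207 -0.07401973  0.32277265] 23.74441252928178 0.017457244853398127
```

Torque jumped from 0.15 to 0.67 N·m past about 6°, which looks like the hard stop. I'll try the other way.

>>> carry_out --pt "0 0 0 -3 1" --pt "0 0 0 -6 1" --pt "0 0 0 -9 1" --pt "0 0 0 -12 1" --pt "0 0 0 -15 1" --pt "0 0 0 -18 1" --pt "0 0 0 -18 1"

```text
time_s: 11.5
tool_pos: [0.4777, -0.0737, 0.3228]
tool_rot: [180.0, -0.0, -0.6]
force: [0.5, -1.1, -0.5]
grip_width: 0.018
```

```bash
python3 - <<'E'
from h import *
o=env.get_obs(); print(o['wrist_torque'],o['force'],o['tool_rot'],o['tool_pos'],o['qpos'][6],o['grip_width'])
E
```

```text
[-0.10334625  0.05757362 -0.03892308] [ 0.49763419 -1.08828662 -0.47142092] [ 1.79979349e+02 -1.58698574e-02 -6.06416792e-01] [ 0.47766563 -0.07369944  0.32276992] 5.778599580915136 0.017983872414483026
```

>>> carry_out --pt "0 0 0 -4 1" --pt "0 0 0 -8 1" --pt "0 0 0.0002 -12 1" --pt "0 0 0.0003 -16 1" --pt "0 0 0.0004 -20 1" --pt "0 0 0.0004 -20 1"

```text
time_s: 12.1
tool_pos: [0.4777, -0.0738, 0.3231]
tool_rot: [180.0, -0.0, -20.6]
force: [-0.5, -0.7, -0.1]
grip_width: 0.0179
```

```bash
python3 - <<'E'
from h import *
o=env.get_obs(); print(o['wrist_torque'],o['force'],o['tool_rot'],o['tool_pos'],o['qpos'][6],o['grip_width'])
E
```

```text
[-0.15383543  0.071346   -0.04937731] [-0.5436979  -0.66759883 -0.07589995] [ 1.79986195e+02 -1.71289472e-02 -2.05759262e+01] [ 0.47765424 -0.07378718  0.32313806] -14.191004260786166 0.017946347370319846
```

It gives freely this way. Continue to about −95° with a slight rise.

>>> carry_out --pt "0 0 0.0001 -6 1" --pt "0 0 0.0002 -12 1" --pt "0 0 0.0003 -18 1" --pt "0 0 0.0005 -24 1" --pt "0 0 0.0006 -30 1" --pt "0 0 0.0008 -36 1" --pt "0 0 0.0009 -42 1" --pt "0 0 0.0011 -48 1" --pt "0 0 0.0012 -54 1" --pt "0 0 0.0014 -60 1" --pt "0 0 0.0015 -66 1" --pt "0 0 0.0015 -66 1"

```text
time_s: 13.3
tool_pos: [0.4775, -0.0738, 0.3245]
tool_rot: [180.0, -0.0, -86.5]
force: [-0.2, -0.3, -1.4]
grip_width: 0.0176
```

```bash
python3 - <<'E'
from h import *
o=env.get_obs(); print(o['wrist_torque'],o['force'],o['tool_rot'],o['tool_pos'],o['qpos'][6],o['grip_width'])
E
```

```text
[-0.04641952  0.14698908  0.03339751] [-0.21631372 -0.33174558 -1.42852685] [ 1.79976972e+02 -1.47170800e-02 -8.65361783e+01] [ 0.4774991  -0.0738226   0.32446457] -80.20044842361762 0.01763494148867798
```

>>> carry_out --pt "0 0 0.001 0 1" --pt "0 0 0.003 0 1" --pt "0 0 0.005 0 1" --pt "0 0 0.005 0 1"

```text
time_s: 13.7
tool_pos: [0.4778, -0.0739, 0.3301]
tool_rot: [-180.0, -0.0, -86.6]
force: [0.9, 0.2, -1.8]
grip_width: 0.0178
```

Only the cap's weight shows, so it is free. Lift straight up.

>>> carry_out --pt "0 0 0.005 0 1" --pt "0 0 0.012 0 1" --pt "0 0 0.02 0 1" --pt "0 0 0.03 0 1" --pt "0 0 0.042 0 1" --pt "0 0 0.054 0 1" --pt "0 0 0.066 0 1" --pt "0 0 0.076 0 1" --pt "0 0 0.08 0 1" --pt "0 0 0.08 0 1" --pt "0 0 0.08 0 1" --pt "0 0 0.08 0 1"

```text
time_s: 14.9
tool_pos: [0.4774, -0.0738, 0.409]
tool_rot: [179.9, -0.0, -86.7]
force: [1.2, 0.6, -1.7]
grip_width: 0.0176
```

```bash
python3 - <<'E'
from h import *
o,im,d=grab('wrist','wrist5'); print(o['time_s'],o['tool_pos'],o['tool_rot'],o['force'],o['grip_width'],o['joint_velocities'].round(2))
grab('scene','scene5'); grab('top','top5')
for n in ['top','scene']:
    im,P,d=cloud(n,n+'5'); hsv=cv2.cvtColor(im,cv2.COLOR_RGB2HSV); H,S,V=[hsv[...,i].astype(int) for i in range(3)]
    m=(d>0)&(H<16)&(S>150)&(P[...,2]>.15)&(P[...,2]<.2); q=P[m]
    if len(q)>10:
        zt=np.percentile(q[:,2],95); t=q[q[:,2]>zt-.005]
        print(n,'orange',zt,t.mean(0),cv2.minAreaRect((t[:,:2]*1000).astype(np.float32)))
    b=(d>0)&(H>100)&(H<130)&(S>120)&(P[...,2]>.16)&(P[...,2]<.2)&(P[...,1]>.1); t=P[b]; 
    if len(t)>10: print('other wing',len(t),t.mean(0),cv2.minAreaRect((t[:,:2]*1000).astype(np.float32)))
    b=(d>0)&(H>100)&(H<130)&(S>120)&(P[...,2]>.1)&(P[...,1]<0); t=P[b]; 
    if len(t)>10: print('held cap z',len(t),t.min(0),t.max(0))
E
python3 -c "
import cv2;cv2.imwrite('pics/both5.png',cv2.resize(cv2.hconcat([cv2.imread('pics/scene5.png'),cv2.imread('pics/wrist5.png')]),(800,300)))"
```

```text
14.9 [ 0.47739512 -0.07379608  0.40903655] [ 1.79924510e+02 -1.01621424e-02 -8.66775251e+01] [ 1.16741907  0.56393358 -1.70897323] 0.01763941489164137 [ 0.04  0.1  -0.03 -0.   -0.02 -0.09  0.02]
top orange 0.17880932713208592 [ 0.64588747 -0.085819    0.17685497] ((646.2648315429688, -86.06277465820312), (21.76111602783203, 31.774620056152344), 85.5541763305664)
other wing 427 [0.496924   0.18316247 0.17065916] ((497.127685546875, 184.59844970703125), (53.2750358581543, 17.907211303710938), 88.52348327636719)
scene orange 0.17695592418264708 [ 0.64507111 -0.08907184  0.17501682] ((624.3421630859375, -83.0008544921875), (22.31646728515625, 77.97520446777344), 81.52902221679688)
other wing 269 [0.49976213 0.18169885 0.16891637] ((498.4775695800781, 184.45213317871094), (54.8065299987793, 17.93189811706543), 86.29310607910156)
held cap z 1159 [ 0.45374236 -0.13433217  0.18928739] [ 0.51800009 -0.04405457  0.30967885]
```

View pics/scene5.png

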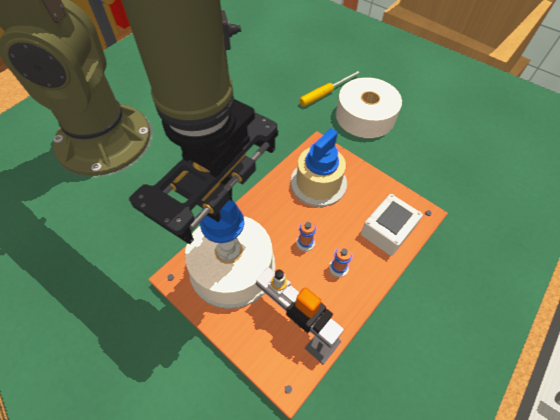

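View pics/top5.png

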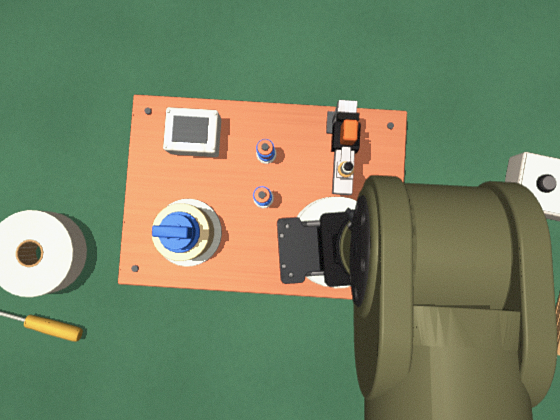

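View pics/wrist5.png

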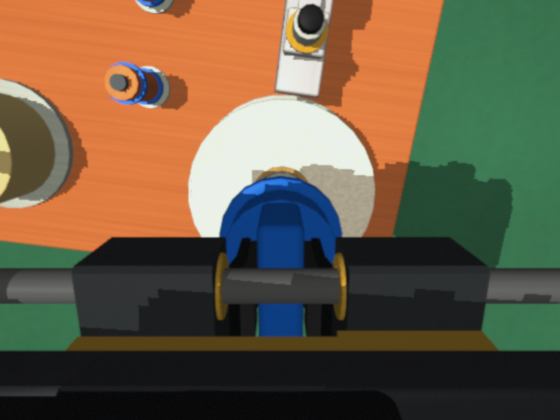

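The scene view shows the cap held at (222,220), clear above the bare spindle at (228,247). The roll is still in place, the sensor is parked at the stop, and the other cap is unmoved at (178,232) in the top view. I'll let it settle, then hand in.

>>> carry_out --pt "0 0 0 0 1" --pt "0 0 0 0 1" --pt "0 0 0 0 1" --pt "0 0 0 0 1" --pt "0 0 0 0 1"

```text
time_s: 15.55
tool_pos: [0.4776, -0.0739, 0.4097]
tool_rot: [-180.0, -0.0, -86.7]
force: [0.2, -1.1, -1.5]
grip_width: 0.0178
```

```bash
python3 - <<'E'
from h import *
o=env.get_obs(); print(o['time_s'],o['tool_pos'],o['grip_width'],o['force'],abs(o['joint_velocities']).max())
print(env.sign_off())
E
```

```text
15.55 [ 0.47758842 -0.07390276  0.4097126 ] 0.017820890559409185 [ 0.20168519 -1.11385797 -1.53143392] 0.09131111085599501
the job is handed in; nothing more can be done
None
```

The job is done and handed in at 15.6 s: the sensor is parked at its stop and the blue cap is off the label-roll spindle, held still in the gripper.

- **Sensor:** I slid it about 49 mm along its rail until it met the park stop, with about 13 N of push on contact. The top camera shows no gap at the stop, and the sensor stayed there through the unscrewing. My measured travel varied from 48.5 to 50 mm depending on the view, within the 2 mm calibration.
- **Cap:** Turning it counter-clockwise met a stop (torque jumped to 0.67 N·m). It gave freely clockwise, so I turned it about 95° from home and lifted it straight up. It is gripped 18 mm wide across its wing and sits about 60 mm above the spindle's tip. The wrist feels about 1.5 N, which matches the cap's weight.
- **The rest:** The label roll is still on its spindle. The other spindle's cap measured the same before and after, to within 1 mm and about 1°.

No final check failed.

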